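# Seat the guide bush, then hold a snap die home in its sprung holder

## Robot

A 7-joint arm with a two-finger parallel gripper is mounted at the origin on a cart in front of the work surface, level with it; the furniture and walls round the work are solid. World frame = base frame: x ahead of the robot, y to its left, z up, the work surface at z = 0. Lengths are in m, angles in rad, forces in N, time in s.
With the tool pointing down it reaches from about 0.4 to 0.85 m from the base axis. Payload 10.4 kg.
Tool frame: the origin (TCP) lies midway between the tips of the shut fingers; the grasp point (between the pads) lies 19 mm behind it; z points along the fingers, y is the line along which they close (so a half turn about z gives the same grasp; the last joint's range is limited). The gripper opens to 87 mm and grips with 3 to 60 N. Pads are 19 mm wide; open, the fingers measure 117 mm over their backs; the gripper's body (75 mm by 190 mm) begins 51 mm behind the grasp point.
Start: joints at [1.236, 0.332, -0.065, 1.46, 0.022, 1.35, -0.088], TCP at [0.192, -0.595, 0.201] pointing down, gripper open.
Joint ranges: [-2.6, 2.6], [-0.5, 2.12], [-1.47, 1.34], [0.16, 2.42], [-1.27, 4.41], [0.06, 2.06], [-2.6, 2.6]. Speed limits (rad/s): [2.22, 2.22, 2.79, 2.79, 3.14, 3.14, 3.14].

## Interface

Orientations are given as a unit quaternion [x, y, z, w].
In Python, from bench import sensors, eyes, order gives the robot as it stands.
- The arm moves only by the tool arm_command, never from a script. Its argument "steps" is a list of rows, each an object with "rot": the turn, a rotation vector about the world's x, y, z in degrees, a list of three; "slide": the shift along the world's x, y, z in m, a list of three; "grip": the opening, from 0 (shut) to 1 (fully open). A call has exactly 8 rows; each row shifts and turns the commanded pose from where the row before left it; what a row does not reach is not made up. A row lasts 1/8 s, in which the tool goes at most 62.5 mm and 10.7 degrees, less where a joint would pass 70% of its speed; a pose out of reach is approached as far as the arm can. A call with a gripper value outside its range is refused whole. The fingers move at their own pace and stop on an object; "newtons" is the grip in N (left out, the last holds). Time passes only in rows, so rows that do not move let the fingers close, or fill a call up. It gives the time, the measured TCP pose, the force, the opening and the grip force at its end, in the units of the state.
- sensors.read_state(): the state, without advancing time (a new reading comes with each control period).
- eyes.camera(name): name is "scene" or "side" or "wrist"; returns a dict with "pixels" (420x560x3 uint8, red, green, blue), "intrinsics" (3x3 intrinsics, pixels), "pose" (4x4, takes a point from camera to world coordinates). Camera axes: x right, y down, z forward; pixel columns grow to the right and rows downward; lengths in m; the calibration is good to about 2 mm. The wrist camera is an equidistant fisheye: a pixel r from the principal point sees the ray r / f radians off the axis. A picture is of the moment at which its call begins. There is no depth.
- order.close_job(): hands the job in; it is judged then, once.
Trained networks look in a picture, given as the dict that the camera call returned (one of the last four; its "shot" number tells which), for a name from the list of things; names that differ only in an ending like _2 or _b are one class to them, and where a whole thing is asked for, a point or a joint stands for the part that bears it (a point fixed in the world has none). Each returns a list of dicts, best first, with "conf" (0 to 1); they miss things now and then, are a little off and sometimes report something else, mostly with a low value. They report only what shows in the picture. A call takes as long as a camera call. They do not tell look-alikes from the thing itself.
- eyes.look_for(name, picture): "bbox" ([left, top, right, bottom] in pixels, round what is visible of it).
The state is a dict: "time": time; "joint_positions": joint angles; "joint_vel": joint speeds; "joint_torque": joint torques, N m; "ee_pos": TCP position; "eef_rot": TCP orientation; "ft_force": force on the tool from outside, world axes, zero at the start; "torque": the same for the moment, N m; "width": finger opening in m; "grip_force": force on a finger pad.
Only numpy, scipy, OpenCV 4.12 (cv2) and the standard library are available. Lean on these libraries where they do the work, as an engineer would, in place of code of your own. Each camera call takes 0.05 s, during which the arm holds its last target. There are 200 camera calls.

## Task

Get the sprung die holder ready for tightening its set screw: first, while the holder is still empty, press the proud flanged guide bush fully home into the holder. Then stand the snap die upright in the bush, foot down, and press it down against the sprung plunger until its foot meets the hard stop inside, firmly but without ramming it. Finish while still holding it pressed home with the gripper (do not let go, or the plunger lifts it), and leave the bobbin and the hex key where they are.

Things in the scene. Friction and masses are not known exactly. Their poses are not given: they have to be found in the camera images.
- die_holder: The sprung die holder, fixed to the bench: a dark steel base plate 76 x 100 x 8 mm (x, y, z) with a grey block 66 x 66 mm on it up to 34 mm height. Origin: centre of its underside, on the bench and on the vertical axis of its bore; z up; the set screw sticks out of its -x side. It may stand left or right of the bobbin.
- bush_top (a point): Centre of the top face of the steel guide bush, a ring with a round flange (54 mm outside, 4 mm thick) and a vertical bore of 24.5 mm with a 2 mm chamfer at its mouth, on the holder's axis. It moves with the bush: 38 mm above the bench when the bush is home (flange flat on the block), up to 45 mm while it is proud.
- guide_bush (a joint): How far the bush has been pressed down, in m: 0 = 7 mm proud of its seat, 0.007 = fully home. It starts between 0 and 0.003 and stays where it is left; friction of about 7 N holds it, so it needs about 10 to 20 N straight down, anywhere on the flange.
- plunger (a joint): How far the brass plunger (10 mm diameter, flat top, in the middle of the bore) is pressed down, in m: 0 = up, its top 8 mm above the hard stop (26 mm above the bench); 0.008 = level with the hard stop. Its spring pushes up with 2 N at 0 and 6 N at 0.008; the die's own weight does not move it.
- stop_ledge: The hard stop: a fixed flat steel ledge in the bore round the plunger, on which the die's foot lands. Origin: centre of its face, on the holder's axis, 18 mm above the bench, 20 mm below the top of the seated bush; z up. Pressing down on the die's top with closed fingers is enough to hold it home; 10 to 20 N is right, over 45 N on the stop is ramming.
- snap_die: The snap die: a bright-metal round part, 22 mm across, 32 mm high, about 60 g: wide foot, waist, narrower head (20 mm) with a small nub on top (flat, 6 mm wide, in the 32 mm). It stands on the bench, on the other side of the bobbin. Origin: centre of its foot, z up through the head. In the bush it rests on the plunger with 20 mm showing above the seated bush; home on the stop 12 mm show.
- bobbin: Bystander: a small bobbin, 21 mm in diameter, 11 mm high, on the bench between the holder and the die. Origin: centre of its underside. Leave it alone.
- hex_key: Bystander: a black hex key, 29 x 83 x 6 mm, lying on the bench. Origin: centre of its underside; long side along its y. Leave it alone.
There are look-alikes about, which are no part of the job. Of the things that look like the snap_die, take the one that is farthest to the robot's left at the start.

How it is judged:
On the way, in this order (a step that is already met when the one before it is completed fails the run):
1. the guide bush is pressed fully home while the die is still away from the holder (value of joint guide_bush above 0.006 m and horizontal distance between snap_die and stop_ledge above 0.04 m), for 0.2 s.
2. the die is in the bush, upright (horizontal distance between snap_die and stop_ledge below 0.004 m and z of snap_die in the frame of stop_ledge below 0.014 m and angle between snap_die's own z axis and vertical below 0.25 rad), for 0.1 s.
At the end, for the whole second after the job is handed in: The bush is home (within 1 mm); the die stands upright (within 0.1 rad) in it, centred within 3 mm, its foot within 1.5 mm of the hard stop and bearing on it with more than 1.5 N, the plunger down by more than 6.5 mm, and the fingers still press or hold the die there (more than 3 N), at rest (value of joint guide_bush above 0.006 m and value of joint plunger above 0.0065 m and horizontal distance between snap_die and stop_ledge below 0.003 m and z of snap_die in the frame of stop_ledge below 0.0015 m and angle between snap_die's own z axis and vertical below 0.1 rad and contact force between snap_die and stop_ledge above 1.5 N and contact force between the fingers and snap_die above 3 N and linear speed of snap_die below 0.02 m/s); the arm keeps its last pose, push and grip.
It fails at once if the die is rammed on the hard stop (more than 45 N) (contact force between snap_die and stop_ledge above 45 N).
It fails at once if the bobbin or the hex key is moved by more than 30 mm (distance of any of bobbin, hex_key from where it was at the start of the episode above 0.03 m).
It also fails if it takes over 48 s, if anything falls off the work surface, if the arm or the gripper's body presses on something with over 40 N, if the wrist force passes 120 N, or if a joint passes its speed limit or range.

## Working session

There is one attempt and no reset: what is moved stays moved. The work goes in short steps, Python scripts to look and compute and a tool call to move; the robot and the scene stay as the last step left them, time stands still between calls to the robot, and variables do not carry over. Pictures are saved under pics/ and viewed, at most 10 in all, crops included, and the job is handed in when it is done.

Besides the shell and the picture viewer there is one more tool, called after "Emit:" in YAML: its name, and indented under it one key for each argument. arm_command: Moves the arm, as the interface text tells. Its arguments: {"type":"object","properties":{"steps":{"type":"array","items":{"type":"object","properties":{"rot":{"type":"array","items":{"type":"number"}},"slide":{"type":"array","items":{"type":"number"}},"grip":{"type":"number"}}}},"newtons":{"type":"number"}},"required":["steps"]}

```bash
mkdir -p pics; cat > h.py <<'E'
import numpy as np, cv2
from bench import sensors, eyes, order
def ray(p,u,v):
    K=np.array(p["intrinsics"]);T=np.array(p["pose"])
    x,y=(u-K[0,2])/K[0,0],(v-K[1,2])/K[1,1]
    if p.get("name")=="wrist":
        r=np.hypot(x,y); s=np.sin(r)/r if r>1e-9 else 1; d=np.array([x*s,y*s,np.cos(r)])
    else: d=np.array([x,y,1.])
    d=T[:3,:3]@d; return T[:3,3],d/np.linalg.norm(d)
def atz(p,u,v,z):
    o,d=ray(p,u,v); return o+d*(z-o[2])/d[2]
def tri(rs):
    A=sum(np.eye(3)-np.outer(d,d) for o,d in rs);b=sum((np.eye(3)-np.outer(d,d))@o for o,d in rs)
    return np.linalg.solve(A,b)
def cam(n):
    p=eyes.camera(n);p["name"]=n;return p
def save(p,f): cv2.imwrite("pics/"+f,np.array(p["pixels"])[:,:,::-1])
E
python3 - <<'E'
from h import *
np.set_printoptions(precision=4,suppress=True)
s=sensors.read_state();print({k:np.round(v,3) for k,v in s.items()})
ims=[]
for n in ("scene","side","wrist"):
    p=cam(n);ims.append(p["pixels"]);print(n,p["intrinsics"],np.array(p["pose"]))
    for t in ("die_holder","bush_top","snap_die","bobbin","hex_key"):
        for d in eyes.look_for(t,p):
            b=d["bbox"];print(t,round(d["conf"],2),np.round(b),'bot z0',atz(p,(b[0]+b[2])/2,b[3],0),'ctr z.02',atz(p,(b[0]+b[2])/2,(b[1]+b[3])/2,.02))
    save(p,n+"0.png")
E
```

```text
{'time': np.float64(0.0), 'joint_positions': array([ 1.236,  0.333, -0.065,  1.461,  0.022,  1.35 , -0.088]), 'joint_vel': array([-0.   ,  0.001, -0.001,  0.001,  0.001,  0.002,  0.   ]), 'joint_torque': array([  0.   , -62.325,   0.025, -38.991,  -0.061,   0.039,   0.   ]), 'ee_pos': array([ 0.192, -0.594,  0.2  ]), 'eef_rot': array([ 0.988,  0.155, -0.   , -0.001]), 'ft_force': array([-0.67 ,  0.168,  0.303]), 'torque': array([-0.002,  0.   , -0.022]), 'grip_force': np.float64(0.0), 'width': np.float64(0.087)}
scene [[542.4742   0.     285.2089]
 [  0.     542.4742 207.9825]
 [  0.       0.       1.    ]] [[ 0.6054 -0.5318  0.5922 -0.0778]
 [-0.7959 -0.4099  0.4455 -0.6049]
 [ 0.0058 -0.741  -0.6714  0.6911]
 [ 0.      0.      0.      1.    ]]
die_holder 0.95 [342. 214. 410. 271.] bot z0 [ 0.4995 -0.3626  0.    ] ctr z.02 [ 0.539 -0.337  0.02 ]
bush_top 0.88 [364. 221. 396. 246.] bot z0 [ 0.5531 -0.3392  0.    ] ctr z.02 [ 0.5614 -0.3317  0.02  ]
snap_die 0.74 [278. 205. 294. 226.] bot z0 [ 0.4932 -0.1776  0.    ] ctr z.02 [ 0.4991 -0.173   0.02  ]
snap_die 0.72 [316. 191. 326. 210
[... 980 characters left out ...]
444 -0.1431  0.    ] ctr z.02 [ 0.4449 -0.1479  0.02  ]
snap_die 0.61 [245. 219. 257. 235.] bot z0 [ 0.5766 -0.1857  0.    ] ctr z.02 [ 0.5759 -0.1851  0.02  ]
snap_die 0.49 [283. 251. 294. 272.] bot z0 [ 0.5069 -0.07    0.    ] ctr z.02 [ 0.5069 -0.0742  0.02  ]
bobbin 0.57 [271. 213. 275. 221.] bot z0 [ 0.5323 -0.2356  0.    ] ctr z.02 [ 0.5324 -0.2212  0.02  ]
hex_key 0.78 [324. 303. 342. 343.] bot z0 [0.4494 0.0954 0.    ] ctr z.02 [0.448  0.0743 0.02  ]
wrist [[325.1923   0.     278.8698]
 [  0.     325.1923 206.6837]
 [  0.       0.       1.    ]] [[ 0.3054 -0.9099 -0.2808  0.2691]
 [-0.9522 -0.2918 -0.09   -0.5709]
 [-0.      0.2948 -0.9555  0.3847]
 [ 0.      0.      0.      1.    ]]
```

```bash
python3 - <<'E'
import cv2
a=cv2.imread("pics/scene0.png")[160:300,200:440];b=cv2.imread("pics/side0.png")[160:360,200:360]
a=cv2.resize(a,None,fx=3,fy=3,interpolation=2)[:,:];b=cv2.resize(b,None,fx=2.5,fy=2.5,interpolation=2)
cv2.imwrite("pics/c1.png",a);cv2.imwrite("pics/c2.png",b)
E
```

```text
(no output)
```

View pics/c1.png

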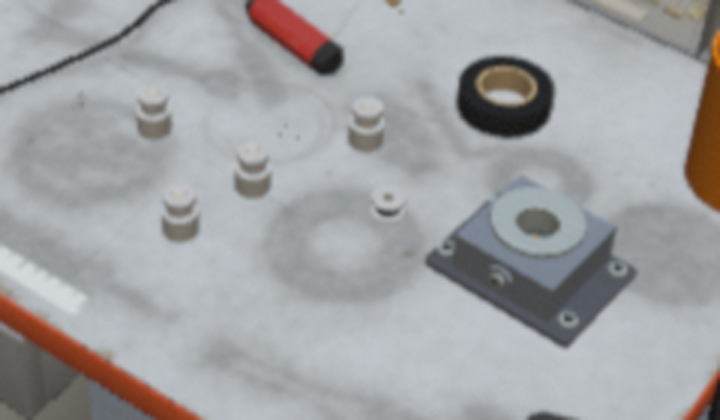

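View pics/c2.png

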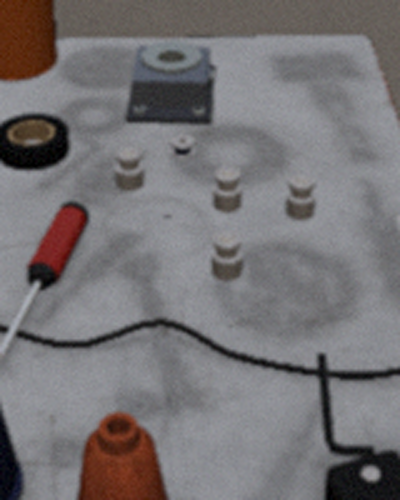

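The four candidates in the scene view are at (286,215), (321,200), (262,230) and (251,198). The last one, crop (153,112) and side (288,261), lies farthest to +y at about (0.50,-0.085), so it is the snap die. The holder's bush is at scene (380,233), with the bobbin at (329,227) between them. The hex key is at side (333,323), well out of the way.

```bash
python3 - <<'E'
from h import *
np.set_printoptions(precision=4,suppress=True)
a=cam("scene");b=cam("side")
def c(p,t,near):
    ds=eyes.look_for(t,p); m=[((d["bbox"][0]+d["bbox"][2])/2,(d["bbox"][1]+d["bbox"][3])/2) for d in ds]
    return min(m,key=lambda q:np.hypot(q[0]-near[0],q[1]-near[1]))
for t,na,nb in (("snap_die",(251,198),(288,261)),("bush_top",(380,233),(268,183)),("bobbin",(329,227),(273,217)),("snap_die",(286,215),(290,237))):
    u,v=c(a,t,na),c(b,t,nb); r=[ray(a,*u),ray(b,*v)];x=tri(r)
    print(t,np.round(u),np.round(v),x,[np.linalg.norm(np.cross(x-o,d)) for o,d in r])
E
```

```text
snap_die [252. 196.] [291. 262.] [ 0.5052 -0.0833  0.0129] [np.float64(0.0024548594808864645), np.float64(0.0024548594808864446)]
bush_top [381. 232.] [269. 182.] [ 0.5432 -0.339   0.04  ] [np.float64(0.0037515595178721196), np.float64(0.0037515595178723975)]Traceback (most recent call last):
  File "<stdin>", line 8, in <module>
  File "<stdin>", line 6, in c
ValueError: min() iterable argument is empty
```

Emit:
arm_command:
  steps:
    - {"slide":[0.04,0.03,0],"grip":0.37}
    - {"slide":[0.05,0.03,0],"grip":0.37}
    - {"slide":[0.05,0.035,0],"grip":0.37}
    - {"slide":[0.05,0.035,0],"grip":0.37}
    - {"slide":[0.05,0.035,0],"grip":0.37}
    - {"slide":[0.04,0.03,0],"grip":0.37}
    - {"slide":[0.03,0.02,-0.01],"grip":0.37}
    - {"slide":[0,0,0],"grip":0.37}
  newtons: 20

```text
schema error: expected keys rot, slide, grip
```

Emit:
arm_command:
  steps:
    - {"slide":[0.04,0.03,0],"rot":[0,0,0],"grip":0.37}
    - {"slide":[0.05,0.04,0],"rot":[0,0,0],"grip":0.37}
    - {"slide":[0.05,0.04,0],"rot":[0,0,0],"grip":0.37}
    - {"slide":[0.05,0.04,0],"rot":[0,0,0],"grip":0.37}
    - {"slide":[0.05,0.035,0],"rot":[0,0,0],"grip":0.37}
    - {"slide":[0.05,0.035,-0.01],"rot":[0,0,0],"grip":0.37}
    - {"slide":[0.04,0.025,-0.03],"rot":[0,0,0],"grip":0.37}
    - {"slide":[0.02,0.01,-0.03],"rot":[0,0,0],"grip":0.37}
  newtons: 20

```text
time: 2.25
ee_pos: [0.5409, -0.3399, 0.13]
eef_rot: [0.988, 0.157, 0.001, -0.0]
ft_force: [-0.2, -0.5, 0.7]
width: 0.0327
grip_force: 0.0
```

```bash
cat > w.py <<'E'
from h import *
import sys
np.set_printoptions(precision=4,suppress=True)
p=cam("wrist");save(p,sys.argv[1])
for a in sys.argv[2:]:
    t,z=a.split(":")
    for d in eyes.look_for(t,p):
        b=d["bbox"];print(t,round(d["conf"],2),np.round(b),atz(p,(b[0]+b[2])/2,(b[1]+b[3])/2,float(z)))
E
python3 w.py w1.png bush_top:.041 die_holder:.02
python3 -c "from h import *;print(sensors.read_state()['ee_pos'])"
```

```text
bush_top 0.57 [248. 172. 306. 228.] [ 0.5435 -0.3384  0.041 ]
die_holder 0.77 [221. 139. 337. 242.] [ 0.5474 -0.3388  0.02  ]
[ 0.53800643 -0.34127488  0.1289604 ]
```

View pics/w1.png

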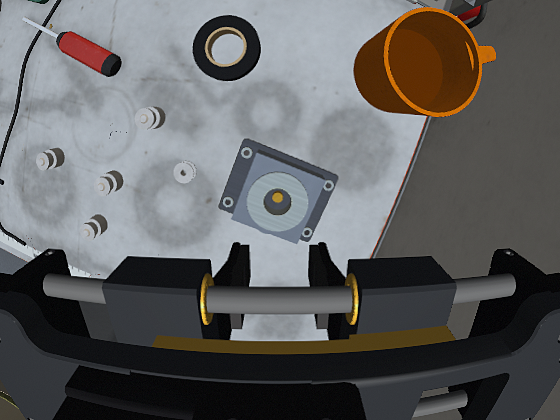

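The view shows the holder with bush ring centred at pixel (276,200), unobstructed; wrist and two-camera estimates agree at (0.5435,-0.3385). The fingers stand at (240,260) and (320,260). I descend to straddle the bore.

Emit:
arm_command:
  steps:
    - {"slide":[0.003,0.002,-0.03],"rot":[0,0,0],"grip":0.37}
    - {"slide":[0,0,-0.03],"rot":[0,0,0],"grip":0.37}
    - {"slide":[0,0,-0.015],"rot":[0,0,0],"grip":0.37}
    - {"slide":[0,0,-0.005],"rot":[0,0,0],"grip":0.37}
    - {"slide":[0,0,-0.002],"rot":[0,0,0],"grip":0.37}
    - {"slide":[0,0,-0.002],"rot":[0,0,0],"grip":0.37}
    - {"slide":[0,0,-0.001],"rot":[0,0,0],"grip":0.37}
    - {"slide":[0,0,-0.001],"rot":[0,0,0],"grip":0.37}

```text
time: 3.4
ee_pos: [0.5413, -0.3408, 0.045]
eef_rot: [0.988, 0.155, 0.0, 0.0]
ft_force: [1.2, -0.3, -0.4]
width: 0.032
grip_force: 0.0
```

Emit:
arm_command:
  steps:
    - {"slide":[0,0,-0.001],"rot":[0,0,0],"grip":0.37}
    - {"slide":[0,0,-0.001],"rot":[0,0,0],"grip":0.37}
    - {"slide":[0,0,-0.001],"rot":[0,0,0],"grip":0.37}
    - {"slide":[0,0,-0.001],"rot":[0,0,0],"grip":0.37}
    - {"slide":[0,0,-0.001],"rot":[0,0,0],"grip":0.37}
    - {"slide":[0,0,0],"rot":[0,0,0],"grip":0.37}
    - {"slide":[0,0,0],"rot":[0,0,0],"grip":0.37}
    - {"slide":[0,0,0],"rot":[0,0,0],"grip":0.37}

```text
time: 4.4
ee_pos: [0.5412, -0.3408, 0.0397]
eef_rot: [0.988, 0.155, 0.0, 0.0]
ft_force: [0.3, 0.3, -0.5]
width: 0.0323
grip_force: 0.0
```

```bash
python3 -c "
from h import *
for i in range(3):
  s=sensors.read_state();print(s['ee_pos'],s['ft_force'])"
```

```text
[ 0.54117392 -0.34076243  0.03970008] [ 0.32376779  0.27259649 -0.51169472]
[ 0.54117392 -0.34076243  0.03970008] [ 0.32376779  0.27259649 -0.51169472]
[ 0.54117392 -0.34076243  0.03970008] [ 0.32376779  0.27259649 -0.51169472]
```

Emit:
arm_command:
  steps:
    - {"slide":[0,0,-0.001],"rot":[0,0,0],"grip":0.37}
    - {"slide":[0,0,-0.001],"rot":[0,0,0],"grip":0.37}
    - {"slide":[0,0,0],"rot":[0,0,0],"grip":0.37}
    - {"slide":[0,0,0],"rot":[0,0,0],"grip":0.37}
    - {"slide":[0,0,0],"rot":[0,0,0],"grip":0.37}
    - {"slide":[0,0,0],"rot":[0,0,0],"grip":0.37}
    - {"slide":[0,0,0],"rot":[0,0,0],"grip":0.37}
    - {"slide":[0,0,0],"rot":[0,0,0],"grip":0.37}

```text
time: 5.4
ee_pos: [0.5412, -0.3407, 0.0377]
eef_rot: [0.988, 0.155, 0.0, 0.0]
ft_force: [0.3, -0.2, -0.1]
width: 0.0322
grip_force: 0.0
```

```bash
python3 - <<'E'
from h import *
p=cam("wrist");a=np.array(p["pixels"])[120:340,170:390,::-1]
q=cam("side");b=np.array(q["pixels"])[130:230,220:320,::-1]
cv2.imwrite("pics/w2.png",np.hstack([cv2.resize(a,(400,400),interpolation=2),cv2.resize(b,(400,400),interpolation=2)]))
E
```

```text
(no output)
```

View pics/w2.png

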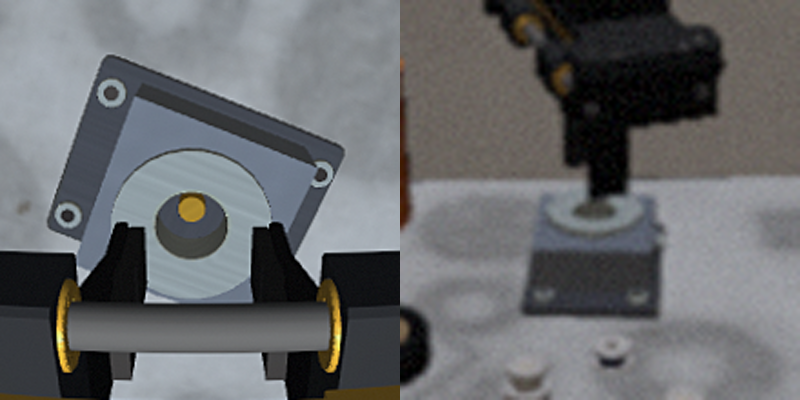

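```bash
cat >> h.py <<'E'
def proj(p,X):
    K=np.array(p["intrinsics"]);T=np.array(p["pose"]);c=T[:3,:3].T@(np.array(X)-T[:3,3])
    r=np.hypot(c[0],c[1])
    if p["name"]=="wrist": k=np.arctan2(r,c[2])/r
    else: k=1/c[2]
    return np.array([K[0,0]*c[0]*k+K[0,2],K[1,1]*c[1]*k+K[1,2]])
E
python3 - <<'E'
from h import *
np.set_printoptions(precision=4,suppress=True)
s=sensors.read_state();t=np.array(s["ee_pos"]);print(t)
from scipy.spatial.transform import Rotation as R
y=R.from_quat(s["eef_rot"]).as_matrix()[:,1]
for n,o,k in(("wrist",(170,120),400/220),("side",(220,130),4)):
    p=cam(n)
    for X in (t-y*.016,t+y*.016,t,[.5435,-.3385,.041],[.5435,-.3385,.044]): print(n,(proj(p,X)-o)*k)
    for d in eyes.look_for("bush_top",p): b=d["bbox"];print(b,[atz(p,(b[0]+b[2])/2,(b[1]+b[3])/2,z) for z in (.038,.044)])
p=cam("scene")
for d in eyes.look_for("bush_top",p): b=d["bbox"];print(b,[atz(p,(b[0]+b[2])/2,(b[1]+b[3])/2,z) for z in (.038,.044)])
E
```

```text
[ 0.5412 -0.3408  0.0377]
wrist [148.6912 225.8085]
wrist [242.7865 225.7164]
wrist [195.7225 225.9063]
wrist [191.3566 221.8973]
wrist [191.2617 225.5226]
[233.8, 198.6, 315.6, 283.0] [array([ 0.5429, -0.3383,  0.038 ]), array([ 0.5454, -0.3376,  0.044 ])]
side [201.9356 220.0349]
side [184.0373 194.6378]
side [192.8729 207.1752]
side [188.6292 203.8658]
side [188.5502 199.0976]
[257.0, 178.8, 283.2, 189.8] [array([ 0.5371, -0.3282,  0.038 ]), array([ 0.5371, -0.3171,  0.044 ])]
[251.6, 174.5, 285.9, 211.6] [array([ 0.5404, -0.2889,  0.038 ]), array([ 0.5404, -0.2783,  0.044 ])]
```

The crop shows the ring centred between the tips, but the near finger ends about 5 px higher than the projected TCP. The open tips are therefore still above the flange, so I go on down gently.

Emit:
arm_command:
  steps:
    - {"slide":[0.002,0.002,-0.001],"rot":[0,0,0],"grip":0.37}
    - {"slide":[0,0,-0.001],"rot":[0,0,0],"grip":0.37}
    - {"slide":[0,0,-0.001],"rot":[0,0,0],"grip":0.37}
    - {"slide":[0,0,-0.001],"rot":[0,0,0],"grip":0.37}
    - {"slide":[0,0,-0.001],"rot":[0,0,0],"grip":0.37}
    - {"slide":[0,0,-0.001],"rot":[0,0,0],"grip":0.37}
    - {"slide":[0,0,0],"rot":[0,0,0],"grip":0.37}
    - {"slide":[0,0,0],"rot":[0,0,0],"grip":0.37}

```text
time: 6.8
ee_pos: [0.5432, -0.3388, 0.0317]
eef_rot: [0.988, 0.155, 0.0, 0.0]
ft_force: [-0.0, 0.3, 0.3]
width: 0.0324
grip_force: 0.0
```

Emit:
arm_command:
  steps:
    - {"slide":[0,0,-0.001],"rot":[0,0,0],"grip":0.37}
    - {"slide":[0,0,-0.001],"rot":[0,0,0],"grip":0.37}
    - {"slide":[0,0,-0.001],"rot":[0,0,0],"grip":0.37}
    - {"slide":[0,0,-0.001],"rot":[0,0,0],"grip":0.37}
    - {"slide":[0,0,-0.001],"rot":[0,0,0],"grip":0.37}
    - {"slide":[0,0,-0.001],"rot":[0,0,0],"grip":0.37}
    - {"slide":[0,0,0],"rot":[0,0,0],"grip":0.37}
    - {"slide":[0,0,0],"rot":[0,0,0],"grip":0.37}

```text
time: 7.8
ee_pos: [0.5432, -0.3388, 0.0257]
eef_rot: [0.988, 0.155, 0.0, 0.0]
ft_force: [0.6, 0.8, -0.3]
width: 0.0322
grip_force: 0.0
```

```bash
python3 - <<'E'
from h import *
p=cam("wrist");a=np.array(p["pixels"])[120:340,170:390,::-1]
q=cam("side");b=np.array(q["pixels"])[130:230,220:320,::-1]
cv2.imwrite("pics/w3.png",np.hstack([cv2.resize(a,(400,400),interpolation=2),cv2.resize(b,(400,400),interpolation=2)]))
E
```

```text
(no output)
```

View pics/w3.png

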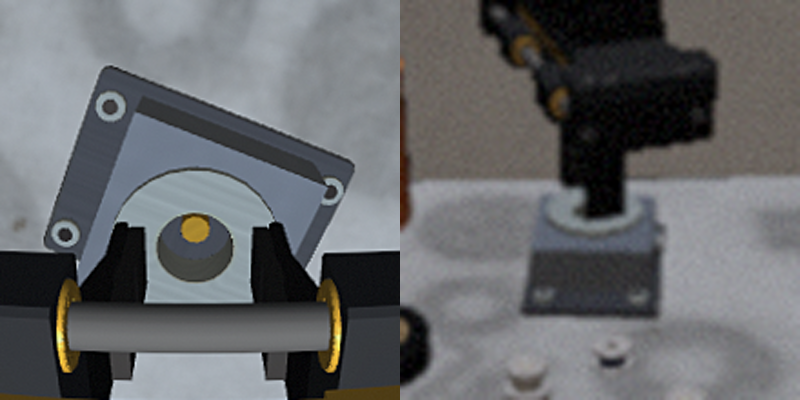

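Side crop: the near finger's end (605,218) now looks just above the flange at (595,215). The wrist crop shows the bore at (195,248) still centred between the fingers, so I continue.

Emit:
arm_command:
  steps:
    - {"slide":[0,0,-0.001],"rot":[0,0,0],"grip":0.37}
    - {"slide":[0,0,-0.001],"rot":[0,0,0],"grip":0.37}
    - {"slide":[0,0,-0.001],"rot":[0,0,0],"grip":0.37}
    - {"slide":[0,0,-0.001],"rot":[0,0,0],"grip":0.37}
    - {"slide":[0,0,-0.001],"rot":[0,0,0],"grip":0.37}
    - {"slide":[0,0,-0.001],"rot":[0,0,0],"grip":0.37}
    - {"slide":[0,0,0],"rot":[0,0,0],"grip":0.37}
    - {"slide":[0,0,0],"rot":[0,0,0],"grip":0.37}

```text
time: 8.9
ee_pos: [0.5432, -0.3387, 0.0201]
eef_rot: [0.988, 0.155, 0.0, 0.0]
ft_force: [-2.2, 1.1, 4.8]
width: 0.0322
grip_force: 2.7
```

Emit:
arm_command:
  steps:
    - {"slide":[0,0,-0.001],"rot":[0,0,0],"grip":0.37}
    - {"slide":[0,0,-0.001],"rot":[0,0,0],"grip":0.37}
    - {"slide":[0,0,-0.001],"rot":[0,0,0],"grip":0.37}
    - {"slide":[0,0,0],"rot":[0,0,0],"grip":0.37}
    - {"slide":[0,0,0],"rot":[0,0,0],"grip":0.37}
    - {"slide":[0,0,0],"rot":[0,0,0],"grip":0.37}
    - {"slide":[0,0,0],"rot":[0,0,0],"grip":0.37}
    - {"slide":[0,0,0],"rot":[0,0,0],"grip":0.37}

```text
time: 9.9
ee_pos: [0.5432, -0.3388, 0.0171]
eef_rot: [0.988, 0.155, 0.0, 0.0]
ft_force: [-1.7, 1.5, 4.7]
width: 0.0323
grip_force: 2.6
```

Emit:
arm_command:
  steps:
    - {"slide":[0,0,-0.001],"rot":[0,0,0],"grip":0.37}
    - {"slide":[0,0,-0.001],"rot":[0,0,0],"grip":0.37}
    - {"slide":[0,0,-0.001],"rot":[0,0,0],"grip":0.37}
    - {"slide":[0,0,0],"rot":[0,0,0],"grip":0.37}
    - {"slide":[0,0,0],"rot":[0,0,0],"grip":0.37}
    - {"slide":[0,0,0],"rot":[0,0,0],"grip":0.37}
    - {"slide":[0,0,0],"rot":[0,0,0],"grip":0.37}
    - {"slide":[0,0,0],"rot":[0,0,0],"grip":0.37}

```text
time: 10.9
ee_pos: [0.5433, -0.3388, 0.0164]
eef_rot: [0.988, 0.155, 0.0, 0.0]
ft_force: [-11.2, 6.3, 25.2]
width: 0.0318
grip_force: 12.5
```

The bush moved about 4 mm at 5 N and then met a solid stop at 25 N, so it is home. Now to the die.

Emit:
arm_command:
  steps:
    - {"slide":[0,0,0.03],"rot":[0,0,0],"grip":0.37}
    - {"slide":[0,0,0.05],"rot":[0,0,0],"grip":0.45}
    - {"slide":[-0.006,0.04,0.02],"rot":[0,0,0],"grip":0.45}
    - {"slide":[-0.01,0.055,0],"rot":[0,0,0],"grip":0.45}
    - {"slide":[-0.01,0.055,0],"rot":[0,0,0],"grip":0.45}
    - {"slide":[-0.008,0.055,0],"rot":[0,0,0],"grip":0.45}
    - {"slide":[-0.004,0.05,-0.01],"rot":[0,0,0],"grip":0.45}
    - {"slide":[0,0,-0.01],"rot":[0,0,0],"grip":0.45}

```text
time: 11.9
ee_pos: [0.5053, -0.0795, 0.0938]
eef_rot: [0.987, 0.158, 0.001, -0.0]
ft_force: [0.4, -1.1, -0.1]
width: 0.0389
grip_force: 0.0
```

```bash
python3 w.py w4.png snap_die:.016 bush_top:.038; python3 - <<'E'
from h import *
s=sensors.read_state();t=s["ee_pos"];print(t)
p=cam("wrist");q=cam("side")
print(proj(p,t),proj(q,t))
for d in eyes.look_for("snap_die",q): print(np.round(d["bbox"]))
a=np.array(p["pixels"])[120:340,140:420,::-1];b=np.array(q["pixels"])[170:290,220:370,::-1]
cv2.imwrite("pics/w5.png",np.hstack([cv2.resize(a,(400,314),interpolation=2),cv2.resize(b,(392,314),interpolation=2)]))
E
```

```text
snap_die 0.92 [273. 193. 296. 226.] [ 0.5046 -0.0853  0.016 ]
snap_die 0.84 [415. 156. 448. 190.] [ 0.5775 -0.1987  0.016 ]
snap_die 0.61 [353. 225. 382. 256.] [ 0.5005 -0.1655  0.016 ]
bush_top 0.84 [512. 228. 544. 266.] [ 0.5511 -0.3346  0.038 ]
[ 0.50487803 -0.08464149  0.09329679]
[277.64934024 244.22416027] [290.30873416 223.77271878]
[247. 220. 259. 234.]
[284. 252. 296. 271.]
[284. 226. 296. 242.]
[314. 231. 323. 244.]
[251. 176. 275. 192.]
```

View pics/w5.png

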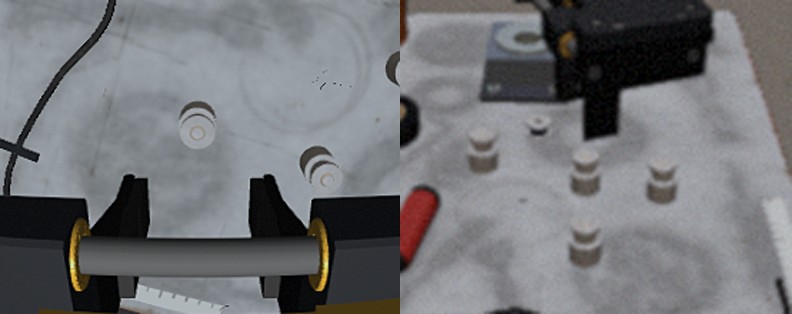

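Wrist crop: the target die is centred at (198,125), level with the middle of the fingers. Side crop: the finger bottom (601,138) is about 20 mm above the reported TCP height. I measure how far the tips reach at 20 mm opening and when shut.

Emit:
arm_command:
  steps:
    - {"slide":[0,0,0],"rot":[0,0,0],"grip":0.23}
    - {"slide":[0,0,0],"rot":[0,0,0],"grip":0.23}
    - {"slide":[0,0,0],"rot":[0,0,0],"grip":0.23}
    - {"slide":[0,0,0],"rot":[0,0,0],"grip":0.23}
    - {"slide":[0,0,0],"rot":[0,0,0],"grip":0.23}
    - {"slide":[0,0,0],"rot":[0,0,0],"grip":0.23}
    - {"slide":[0,0,0],"rot":[0,0,0],"grip":0.23}
    - {"slide":[0,0,0],"rot":[0,0,0],"grip":0.23}

```text
time: 13.2
ee_pos: [0.5052, -0.0838, 0.0937]
eef_rot: [0.988, 0.155, -0.0, 0.0]
ft_force: [-1.0, 0.2, -0.4]
width: 0.0203
grip_force: 0.0
```

```bash
python3 - <<'E'
from h import *
s=sensors.read_state();print(s["ee_pos"],s["width"]);np.save("s1.npy",np.r_[s["ee_pos"],s["eef_rot"]])
for n in("side","scene"):
    p=cam(n);save(p,n+"1.png");print(n,proj(p,s["ee_pos"]))
E
```

```text
[ 0.50515383 -0.08377851  0.09365403] 0.020301892285988426
side [290.17390453 223.88025036]
scene [249.00188327 163.13248869]
```

Emit:
arm_command:
  steps:
    - {"slide":[0,0,0],"rot":[0,0,0],"grip":0}
    - {"slide":[0,0,0],"rot":[0,0,0],"grip":0}
    - {"slide":[0,0,0],"rot":[0,0,0],"grip":0}
    - {"slide":[0,0,0],"rot":[0,0,0],"grip":0}
    - {"slide":[0,0,0],"rot":[0,0,0],"grip":0}
    - {"slide":[0,0,0],"rot":[0,0,0],"grip":0}
    - {"slide":[0,0,0],"rot":[0,0,0],"grip":0}
    - {"slide":[0,0,0],"rot":[0,0,0],"grip":0}

```text
time: 14.3
ee_pos: [0.5052, -0.0838, 0.0937]
eef_rot: [0.988, 0.155, 0.0, 0.0]
ft_force: [0.3, -0.1, 0.4]
width: 0.0006
grip_force: 0.0
```

```bash
python3 - <<'E'
from h import *
from scipy.spatial.transform import Rotation as R
s=sensors.read_state();t=np.array(s["ee_pos"]);print(t,s["width"]);M=R.from_quat(s["eef_rot"]).as_matrix()
out=[]
for n in("side","scene"):
    p=cam(n);save(p,n+"2.png");c=proj(p,t);print(n,c)
    o=np.array([int(c[0])-30,int(c[1])-30])
    for k,h in((1,.010),(2,0.)):
        im=cv2.imread(f"pics/{n}{k}.png")[o[1]:o[1]+50,o[0]:o[0]+66]
        im=cv2.resize(im,None,fx=6,fy=6,interpolation=2)
        for dz,col in((0,(0,0,255)),(.02,(0,255,0))):
            # box of the tip's footprint: |y|<=h+~.013, |x|<=.0095
            pts=[((proj(p,t+M@[a*.0095,b*(h+.013),-dz])-o)*6).astype(int) for a,b in((1,1),(1,-1),(-1,-1),(-1,1))]
            cv2.polylines(im,[np.array(pts)],True,col,1)
        out.append(im)
cv2.imwrite("pics/w6.png",np.vstack([np.hstack(out[:2]),np.hstack(out[2:])]))
E
```

```text
[ 0.5051584  -0.0837502   0.09366077] 0.0006480887243713589
side [290.17207853 223.88619862]
scene [248.9913437  163.12243154]
```

View pics/w6.png

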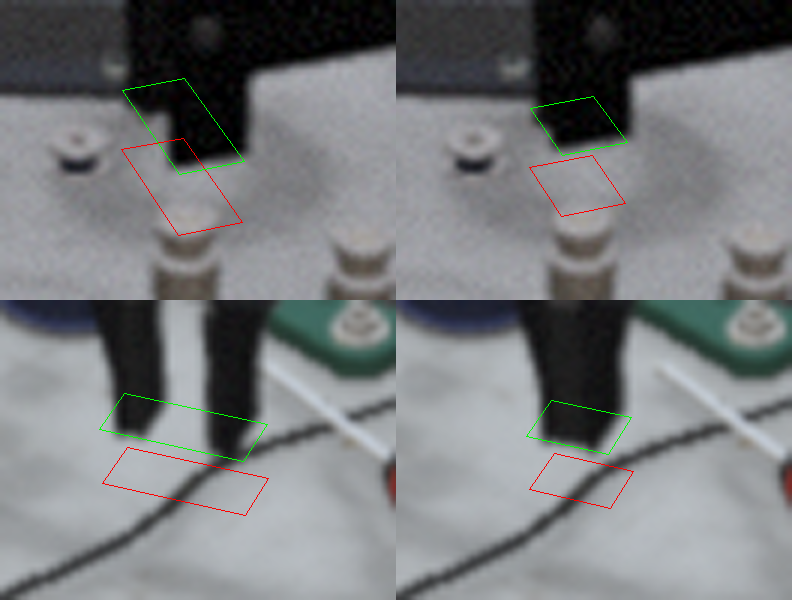

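The overlay shows the true fingertips 21–22 mm above the reported TCP at every opening (green boxes fit the fingers, red do not). The bush contact at TCP 0.0164 for a 38 mm flange agrees, so I use tip z = TCP z + 0.0216. I take the die by its head with tips 18 mm up.

Emit:
arm_command:
  steps:
    - {"slide":[0,0,0],"rot":[0,0,0],"grip":0.45}
    - {"slide":[0,0,0],"rot":[0,0,0],"grip":0.45}
    - {"slide":[0,0,-0.02],"rot":[0,0,0],"grip":0.45}
    - {"slide":[0,-0.001,-0.03],"rot":[0,0,0],"grip":0.45}
    - {"slide":[0,0,-0.025],"rot":[0,0,0],"grip":0.45}
    - {"slide":[0,0,-0.015],"rot":[0,0,0],"grip":0.45}
    - {"slide":[0,0,-0.007],"rot":[0,0,0],"grip":0.45}
    - {"slide":[0,0,0],"rot":[0,0,0],"grip":0.45}

```text
time: 15.4
ee_pos: [0.5053, -0.0847, -0.0032]
eef_rot: [0.988, 0.155, 0.0, 0.0]
ft_force: [0.2, 0.3, 0.8]
width: 0.039
grip_force: 0.0
```

```bash
python3 w.py w7.png snap_die:.016; python3 -c "
from h import *
a=cv2.imread('pics/w7.png')[120:340,140:420];print(sensors.read_state()['ee_pos'])
q=cam('side');b=np.array(q['pixels'])[200:290,250:340,::-1]
cv2.imwrite('pics/w8.png',np.hstack([cv2.resize(a,(400,314),interpolation=2),cv2.resize(b,(314,314),interpolation=2)]))"
```

```text
snap_die 0.86 [464. 176. 516. 227.] [ 0.5771 -0.1993  0.016 ]
snap_die 0.81 [257. 231. 294. 283.] [ 0.5056 -0.0833  0.016 ]
[ 0.50581797 -0.08481751 -0.0025264 ]
```

View pics/w8.png

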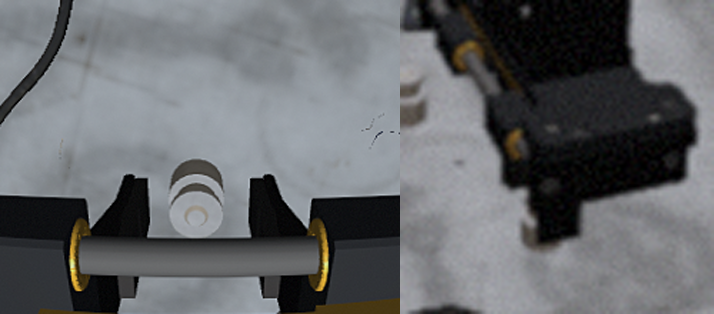

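The die stands between the fingers, head at crop (196,213), slightly left of the middle between them, which is fine for closing. Now grip and lift.

Emit:
arm_command:
  steps:
    - {"slide":[0,0,0],"rot":[0,0,0],"grip":0.15}
    - {"slide":[0,0,0],"rot":[0,0,0],"grip":0.1}
    - {"slide":[0,0,0],"rot":[0,0,0],"grip":0.1}
    - {"slide":[0,0,0],"rot":[0,0,0],"grip":0.1}
    - {"slide":[0,0,0],"rot":[0,0,0],"grip":0.1}
    - {"slide":[0,0,0.02],"rot":[0,0,0],"grip":0.1}
    - {"slide":[0,0,0.03],"rot":[0,0,0],"grip":0.1}
    - {"slide":[0,0,0.03],"rot":[0,0,0],"grip":0.1}
  newtons: 20

```text
time: 16.55
ee_pos: [0.5048, -0.0847, 0.0773]
eef_rot: [0.988, 0.155, -0.0, -0.0]
ft_force: [0.4, 0.3, -0.7]
width: 0.0191
grip_force: 19.8
```

Emit:
arm_command:
  steps:
    - {"slide":[0.003,-0.025,0],"rot":[0,0,0],"grip":0.1}
    - {"slide":[0.006,-0.04,0],"rot":[0,0,0],"grip":0.1}
    - {"slide":[0.006,-0.045,0],"rot":[0,0,0],"grip":0.1}
    - {"slide":[0.007,-0.045,0],"rot":[0,0,0],"grip":0.1}
    - {"slide":[0.007,-0.04,0],"rot":[0,0,0],"grip":0.1}
    - {"slide":[0.005,-0.034,0],"rot":[0,0,0],"grip":0.1}
    - {"slide":[0.004,-0.025,-0.01],"rot":[0,0,0],"grip":0.1}
    - {"slide":[0,0,-0.015],"rot":[0,0,0],"grip":0.1}

```text
time: 17.55
ee_pos: [0.5427, -0.3411, 0.051]
eef_rot: [0.988, 0.154, -0.0, 0.0]
ft_force: [0.5, 0.5, -0.9]
width: 0.0191
grip_force: 19.8
```

```bash
python3 w.py w9.png bush_top:.038 snap_die:.07; python3 -c "
from h import *
s=sensors.read_state();t=s['ee_pos'];print(t,s['width'])
a=cv2.imread('pics/w9.png')[120:340,140:420]
q=cam('side');b=np.array(q['pixels'])[150:230,230:310,::-1]
c=cam('scene');d=np.array(c['pixels'])[180:260,340:420,::-1]
r=lambda i:cv2.resize(i,(314,314),interpolation=2)
cv2.imwrite('pics/w10.png',np.hstack([cv2.resize(a,(400,314),interpolation=2),cv2.resize(b,(200,314),interpolation=2)*0+0,][:1]+[cv2.resize(b,(200,200),interpolation=2) if 0 else r(b)]) )
cv2.imwrite('pics/w11.png',r(d))
for n,p in(('side',q),('scene',c)):
  for e in eyes.look_for('snap_die',p): print(n,np.round(e['bbox']),round(e['conf'],2))"
```

```text
bush_top 0.95 [235. 193. 316. 252.] [ 0.5516 -0.337   0.038 ]
bush_top 0.51 [261. 232. 296. 285.] [ 0.5274 -0.3467  0.038 ]
snap_die 0.72 [ 43. 194.  83. 227.] [ 0.5282 -0.2043  0.07  ]
snap_die 0.67 [ 88. 106. 130. 142.] [ 0.5886 -0.2292  0.07  ]
snap_die 0.66 [259. 233. 296. 286.] [ 0.5416 -0.3415  0.07  ]
snap_die 0.55 [235. 198. 317. 255.] [ 0.5605 -0.3347  0.07  ]
snap_die 0.47 [ 53. 242.  72. 262.] [ 0.4979 -0.2049  0.07  ]
[ 0.54256356 -0.33700421  0.05038006] 0.019512325502342706
side [314. 230. 324. 245.] 0.72
side [265. 166. 271. 180.] 0.64
side [284. 227. 296. 244.] 0.52
side [248. 217. 261. 233.] 0.46
scene [277. 206. 295. 227.] 0.75
scene [372. 216. 384. 232.] 0.72
scene [257. 220. 268. 240.] 0.5
```

View pics/w10.png

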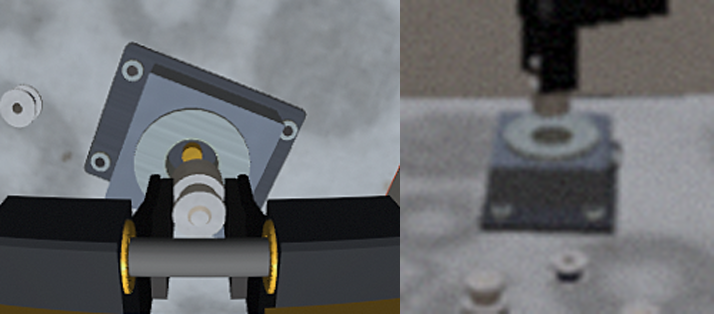

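The die is held upright over the bush in line with the bore (crop (192,155)), with the arm still settling. I shift slightly towards (0.543,-0.338) and insert slowly, watching the force.

Emit:
arm_command:
  steps:
    - {"slide":[0,0.0007,0],"rot":[0,0,0],"grip":0.1}
    - {"slide":[0,0,0],"rot":[0,0,0],"grip":0.1}
    - {"slide":[0,0,-0.005],"rot":[0,0,0],"grip":0.1}
    - {"slide":[0,0,-0.005],"rot":[0,0,0],"grip":0.1}
    - {"slide":[0,0,-0.003],"rot":[0,0,0],"grip":0.1}
    - {"slide":[0,0,-0.003],"rot":[0,0,0],"grip":0.1}
    - {"slide":[0,0,0],"rot":[0,0,0],"grip":0.1}
    - {"slide":[0,0,0],"rot":[0,0,0],"grip":0.1}

```text
time: 18.9
ee_pos: [0.5433, -0.3381, 0.0358]
eef_rot: [0.988, 0.155, 0.0, 0.0]
ft_force: [0.1, -0.6, -0.2]
width: 0.0193
grip_force: 19.8
```

Emit:
arm_command:
  steps:
    - {"slide":[0,0,-0.0015],"rot":[0,0,0],"grip":0.1}
    - {"slide":[0,0,-0.0015],"rot":[0,0,0],"grip":0.1}
    - {"slide":[0,0,-0.0015],"rot":[0,0,0],"grip":0.1}
    - {"slide":[0,0,-0.0015],"rot":[0,0,0],"grip":0.1}
    - {"slide":[0,0,-0.001],"rot":[0,0,0],"grip":0.1}
    - {"slide":[0,0,0],"rot":[0,0,0],"grip":0.1}
    - {"slide":[0,0,0],"rot":[0,0,0],"grip":0.1}
    - {"slide":[0,0,0],"rot":[0,0,0],"grip":0.1}

```text
time: 19.9
ee_pos: [0.5432, -0.3381, 0.0287]
eef_rot: [0.988, 0.155, 0.0, 0.0]
ft_force: [0.3, -0.2, 0.2]
width: 0.0193
grip_force: 19.8
```

Emit:
arm_command:
  steps:
    - {"slide":[0,0,-0.0015],"rot":[0,0,0],"grip":0.1}
    - {"slide":[0,0,-0.0015],"rot":[0,0,0],"grip":0.1}
    - {"slide":[0,0,-0.0015],"rot":[0,0,0],"grip":0.1}
    - {"slide":[0,0,-0.0015],"rot":[0,0,0],"grip":0.1}
    - {"slide":[0,0,-0.001],"rot":[0,0,0],"grip":0.1}
    - {"slide":[0,0,0],"rot":[0,0,0],"grip":0.1}
    - {"slide":[0,0,0],"rot":[0,0,0],"grip":0.1}
    - {"slide":[0,0,0],"rot":[0,0,0],"grip":0.1}

```text
time: 20.9
ee_pos: [0.5433, -0.338, 0.0218]
eef_rot: [0.988, 0.155, 0.0, 0.0]
ft_force: [-0.2, 0.3, 1.6]
width: 0.0195
grip_force: 19.9
```

Emit:
arm_command:
  steps:
    - {"slide":[0,0,0],"rot":[0,0,0],"grip":0.35}
    - {"slide":[0,0,0],"rot":[0,0,0],"grip":0.35}
    - {"slide":[0,0,0],"rot":[0,0,0],"grip":0.35}
    - {"slide":[0,0,0.008],"rot":[0,0,0],"grip":0.35}
    - {"slide":[0,0,0.012],"rot":[0,0,0],"grip":0.35}
    - {"slide":[0,0,0.01],"rot":[0,0,0],"grip":0}
    - {"slide":[0,0,0],"rot":[0,0,0],"grip":0}
    - {"slide":[0,0,0],"rot":[0,0,0],"grip":0}

```text
time: 21.9
ee_pos: [0.543, -0.338, 0.0515]
eef_rot: [0.988, 0.155, -0.0, -0.0]
ft_force: [0.3, 0.3, -0.5]
width: 0.0084
grip_force: 0.0
```

```bash
python3 w.py w12.png snap_die:.042 bush_top:.038; python3 -c "
from h import *
s=sensors.read_state();t=s['ee_pos'];print(t,s['width'])
a=cv2.imread('pics/w12.png')[120:340,140:420]
q=cam('side');b=np.array(q['pixels'])[150:230,230:310,::-1]
c=cam('scene');d=np.array(c['pixels'])[180:260,340:420,::-1]
r=lambda i:cv2.resize(i,(314,314),interpolation=2)
cv2.imwrite('pics/w13.png',np.vstack([np.hstack([r(b),r(d)]),np.hstack([cv2.resize(a,(350,275)),np.zeros((275,278,3),np.uint8)])]))"
```

```text
snap_die 0.8 [ 47. 194.  88. 228.] [ 0.5132 -0.1856  0.042 ]
snap_die 0.8 [ 92. 108. 136. 144.] [ 0.5828 -0.2144  0.042 ]
snap_die 0.73 [259. 219. 294. 261.] [ 0.5415 -0.338   0.042 ]
snap_die 0.45 [ 53. 244.  72. 264.] [ 0.4747 -0.183   0.042 ]
bush_top 0.66 [241. 195. 318. 275.] [ 0.544  -0.3389  0.038 ]
[ 0.54290094 -0.33791648  0.05124039] 0.0017360789037997384
```

View pics/w13.png

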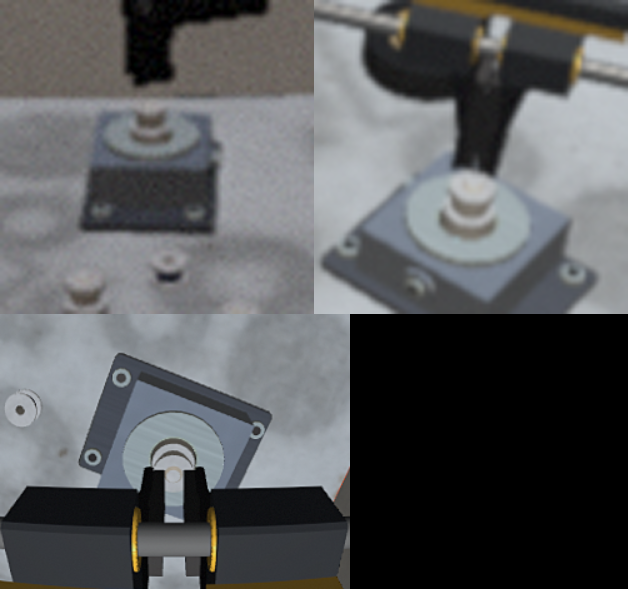

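All three crops show the die upright in the seated bush, centred beneath the fingers. Now press with shut fingers.

Emit:
arm_command:
  steps:
    - {"slide":[0,0,-0.005],"rot":[0,0,0],"grip":0}
    - {"slide":[0,0,-0.006],"rot":[0,0,0],"grip":0}
    - {"slide":[0,0,-0.002],"rot":[0,0,0],"grip":0}
    - {"slide":[0,0,-0.001],"rot":[0,0,0],"grip":0}
    - {"slide":[0,0,-0.001],"rot":[0,0,0],"grip":0}
    - {"slide":[0,0,-0.001],"rot":[0,0,0],"grip":0}
    - {"slide":[0,0,0],"rot":[0,0,0],"grip":0}
    - {"slide":[0,0,0],"rot":[0,0,0],"grip":0}

```text
time: 23.15
ee_pos: [0.5433, -0.3381, 0.0359]
eef_rot: [0.988, 0.155, 0.0, 0.0]
ft_force: [-0.8, -1.1, 1.4]
width: 0.0007
grip_force: 0.7
```

Contact with the nub, just as predicted (0.036). Press on.

Emit:
arm_command:
  steps:
    - {"slide":[0,0,-0.001],"rot":[0,0,0],"grip":0}
    - {"slide":[0,0,-0.001],"rot":[0,0,0],"grip":0}
    - {"slide":[0,0,-0.001],"rot":[0,0,0],"grip":0}
    - {"slide":[0,0,-0.001],"rot":[0,0,0],"grip":0}
    - {"slide":[0,0,-0.001],"rot":[0,0,0],"grip":0}
    - {"slide":[0,0,-0.001],"rot":[0,0,0],"grip":0}
    - {"slide":[0,0,0],"rot":[0,0,0],"grip":0}
    - {"slide":[0,0,0],"rot":[0,0,0],"grip":0}

```text
time: 24.15
ee_pos: [0.5433, -0.3381, 0.0298]
eef_rot: [0.988, 0.155, 0.0, 0.0]
ft_force: [0.4, -0.5, 4.5]
width: 0.0006
grip_force: 2.2
```

Emit:
arm_command:
  steps:
    - {"slide":[0,0,-0.0008],"rot":[0,0,0],"grip":0}
    - {"slide":[0,0,-0.0007],"rot":[0,0,0],"grip":0}
    - {"slide":[0,0,-0.0005],"rot":[0,0,0],"grip":0}
    - {"slide":[0,0,-0.0005],"rot":[0,0,0],"grip":0}
    - {"slide":[0,0,0],"rot":[0,0,0],"grip":0}
    - {"slide":[0,0,0],"rot":[0,0,0],"grip":0}
    - {"slide":[0,0,0],"rot":[0,0,0],"grip":0}
    - {"slide":[0,0,0],"rot":[0,0,0],"grip":0}

```text
time: 25.15
ee_pos: [0.5436, -0.3384, 0.028]
eef_rot: [0.988, 0.155, 0.0, 0.001]
ft_force: [-0.6, -0.0, 9.7]
width: 0.0006
grip_force: 4.9
```

Emit:
arm_command:
  steps:
    - {"slide":[0,0,-0.0003],"rot":[0,0,0],"grip":0}
    - {"slide":[0,0,-0.0003],"rot":[0,0,0],"grip":0}
    - {"slide":[0,0,-0.0002],"rot":[0,0,0],"grip":0}
    - {"slide":[0,0,0],"rot":[0,0,0],"grip":0}
    - {"slide":[0,0,0],"rot":[0,0,0],"grip":0}
    - {"slide":[0,0,0],"rot":[0,0,0],"grip":0}
    - {"slide":[0,0,0],"rot":[0,0,0],"grip":0}
    - {"slide":[0,0,0],"rot":[0,0,0],"grip":0}

```text
time: 26.15
ee_pos: [0.544, -0.3387, 0.0279]
eef_rot: [0.988, 0.155, 0.001, 0.001]
ft_force: [-1.5, 1.1, 14.0]
width: 0.0003
grip_force: 7.0
```

The height no longer changes while the force rises to 14 N (spring 6 N), so the foot bears on the stop with about 8 N. Handing in.

```bash
python3 -c "
from h import *
s=sensors.read_state();print(s['time'],s['ee_pos'],s['ft_force'])
print(order.close_job())"
```

```text
26.15 [ 0.54397576 -0.33870596  0.02790744] [-1.51254957  1.13995379 14.04958236]
the job is handed in; nothing more can be done
None
```

I pressed the bush home, stood the leftmost die in it and pressed it onto the hard stop with about 14 N. I handed the job in at 26 s with the shut fingers still holding it down; no verdict was returned.

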